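Align the punching jig with its pin and hold it there

TASK

On the jeweller's punching jig, swing the red guide arm shut until it rests in its catch. Then take the brass-knobbed alignment pin out of the wooden stand, thread it down through the bushing of the arm and on into the bushing of the die below, and finish holding the pin upright there with its tip about halfway down the die's hole, touching neither the hole's bottom nor resting on its knob, while the die's screws are tightened. Do not let go of the pin at the end, and leave the two other punches in the stand.

Things in the scene. Friction and masses are not known exactly. Their poses are not given: they have to be found in the camera images.
- jig: Punching jig fixed on the bench: blue base plate 220 x 100 x 10 mm, brass die block 46 x 46 mm (top 40 mm up), steel column 90 mm along +x carrying the red guide arm, dark catch post 45 mm along -x and 18.5 mm along +y (22 x 12 mm, top 90 mm up). Origin on the bench under the die's hole, z up; -x points along the shut arm to its black handle, roughly at the robot.
- die_mouth (a point): Centre of the mouth of the die's hole, 40 mm above the bench. The hole is vertical, 12 mm across and 28 mm deep, with a closed bottom. Axes as the jig's.
- guide (a joint): Swing of the red guide arm about the column's upright axis, rad: 0 = shut, at its stop in the catch, its hole exactly over the die's hole; grows as the arm opens, anticlockwise from above, the handle moving towards the jig's -y (to 1.5). Stays where left: friction 0.25 N m, no spring.
- guide_hinge (a point): Point on the arm's turning axis (the column's axis), at the height of the arm's top, 88 mm above the bench; the bushing is 90 mm and the handle 158 mm from it. Axes as the jig's.
- guide_handle (a point): Top centre of the arm's black handle, an upright round peg 16 mm across and 35 mm tall on the arm's free end (its top 123 mm above the bench). Moves with the arm.
- guide_mouth (a point): Centre of the upper mouth of the arm's bushing (brass block 36 x 36 mm), 88 mm above the bench. Vertical hole 12 mm across, through 18 mm of brass, ending 30 mm above the die's mouth. The arm is 24 mm wide, 18 mm thick. Moves with the arm; its x axis lies along the arm towards the column.
- stand: Wooden stand fixed on the bench, 60 x 190 x 96 mm, with three upright square through holes 12 mm wide in a row along its y axis at -65, 0 and 65 mm. Origin under its centre on the bench. The alignment pin and the two punches stand in the holes in any order, each knob resting on the top.
- pin: Alignment pin: round steel shank 10 mm across and 90 mm long, tapering over the last 10 mm to a 5 mm flat tip, with a brass knob on top, 24 mm across and 45 mm tall. Origin at the tip, z along the pin up to the knob (knob from 90 to 135 mm). About 0.15 kg. At the start the tip is 6 mm above the bench, knob resting on the stand.
- pin_tip (a point): Centre of the pin's tip; its axes are the pin's.
- punch_a: Punch of the same size as the pin but with a black knob, standing in the stand; origin at its tip. Leave it there.
- punch_b: Punch of the same size as the pin but with a red knob, standing in the stand; origin at its tip. Leave it there.

How it is judged:
By the outcome, as a careful person would: the job done as asked, in the order asked, and still so for the second after the job is handed in, while the arm keeps its last pose, push and grip.
It also fails if it takes over 69 s, if anything falls off the work surface, if the arm or the gripper's body presses on something with over 40 N, if the wrist force passes 120 N, or if a joint passes its speed limit or range.

ROBOT

A 6-joint arm with a two-finger parallel gripper is mounted at the origin on the work surface. World frame = base frame: x ahead of the robot, y to its left, z up, the work surface at z = 0. Lengths are in m, angles in rad, forces in N, time in s.
With the tool pointing down it reaches from about 0.35 to 0.975 m from the base axis. Payload 4.9 kg.
Tool frame: the origin (TCP) lies midway between the tips of the shut fingers; the grasp point (between the pads) lies manip.grip_depth behind it (manip.grip_depth is the distance from the TCP to the grasp point, in m); z points along the fingers, x is the direction in which the jaws open and shut, and the axes are right-handed (so a half turn about z gives the same grasp; the last joint's range is limited). The gripper opens to 85 mm and grips with 20 to 120 N. Pads are 22 mm wide; open, the fingers measure 114 mm over their backs; the gripper's body (76 mm by 85 mm) begins 54 mm behind the grasp point. The pads swing forward as they close: fully open they stand 13 mm farther back than shut.
Start: joints at [1.062, 0.053, 1.613, -0, 1.476, -0.119], TCP at [0.237, 0.578, 0.231] pointing down, gripper open.
Joint ranges: [-3.01, 3.01], [-1.01, 2.22], [0.06, 2.58], [-1.02, 4.17], [0.09, 2.62], [-3.14, 3.14]. Speed limits (rad/s): [2.57, 2.57, 3.14, 3.14, 3.14, 3.14].

INTERFACE

Orientations are given as a unit quaternion [w, x, y, z].
In Python, from plant import state, grab_frame, ticket, manip gives the robot as it stands.
- The arm moves only by the tool carry_out, never from a script. Its argument "moves" is a list that holds one entry, the list of rows, each a list of 7 numbers: the turn, a rotation vector about the tool's x, y, z each as a share of 5 degrees, from -1 to 1, then the shift along the tool's x, y, z each as a share of 0.04 m, from -1 to 1, then the gripper command: -1 is shut, 1 is fully open, values between are in proportion. A call has 1 to 8 rows; each row shifts and turns the commanded pose from where the row before left it, along the tool's axes as they then stand; what a row does not reach is not made up. A row lasts 1/12 s, in which the tool goes at most 41.7 mm and 7.16 degrees, less where a joint would pass 70% of its speed; a pose out of reach is approached as far as the arm can. A call with a number of a shift or a turn outside -1 to 1 is refused whole. A call with a gripper value outside its range is refused whole. The fingers move at their own pace and stop on an object; the grip force is fixed at half the most. Time passes only in rows, so rows that do not move let the fingers close. It gives the time, the measured TCP pose, the force and the opening at its end, in the units of the state.
- state(): the state, without advancing time (a new reading comes with each control period).
- grab_frame(name): name is "scene" or "side" or "wrist"; returns a dict with "frame" (384x512x3 uint8, red, green, blue), "z_map" (384x512 float32, m along the optical axis (not along the pixel's ray), 0 where there is no reading), "K" (3x3 intrinsics, pixels), "world_from_camera" (4x4, takes a point from camera to world coordinates); the wrist camera has in their place "hand_eye" (4x4, takes a point from camera to tool coordinates, whose origin is the TCP and whose axes are the tool frame's). Camera axes: x right, y down, z forward; pixel columns grow to the right and rows downward; lengths in m; the calibration is good to about 2 mm. The wrist camera is an equidistant fisheye: a pixel r from the principal point sees the ray r / f radians off the axis. A picture is of the moment at which its call begins: read the wrist's pose just before it.
- ticket.job_done(): hands the job in, once; it reports no verdict.
The state is a dict: "time": time; "joint_pos": joint angles; "joint_vel": joint speeds; "joint_efforts": joint torques, N m; "tool_pos": TCP position; "tool_rot": TCP orientation; "contact_force": force on the tool from outside, world axes, zero at the start; "ft_torque": the same for the moment, N m; "gripper_width": opening from 0.0 (shut) to 1.0 (fully open).
Only numpy, scipy, OpenCV 4.12 (cv2) and the standard library are available. Lean on these libraries where they do the work, as an engineer would, in place of code of your own. Each camera call takes 0.05 s, during which the arm holds its last target.

## Working session

There is one attempt and no reset: what is moved stays moved. The work goes in short steps, Python scripts to look and compute and a tool call to move; the robot and the scene stay as the last step left them, time stands still between calls to the robot, and variables do not carry over. Pictures are saved under pics/ and viewed, and the job is handed in when it is done.

Besides the shell and the picture viewer there is one more tool, called after "Emit:" as a command line: name --argument value ..., lists and objects as JSON in quotes. carry_out: Moves the arm, as the interface text tells. Shift numbers are shares of 0.04 m and turn numbers shares of 5 degrees, none past 1 either way. Its arguments: {"type":"object","properties":{"moves":{"type":"array"}},"required":["moves"]}

```bash
mkdir -p pics; ls
python3 - <<'E'
from plant import state, grab_frame, manip
import cv2
print(state()); print(manip, getattr(manip,'grip_depth',None))
for n in ("scene","side","wrist"):
    f=grab_frame(n); cv2.imwrite(f"pics/{n}0.png",f["frame"][:,:,::-1]); print(n,f["K"].tolist(),(f.get("world_from_camera") if n!="wrist" else f["hand_eye"]).round(4).tolist())
E
```

```text
pics
{'time': 0.0, 'joint_pos': array([ 1.06199813e+00,  5.33536682e-02,  1.61429331e+00, -2.30207921e-05,
        1.47599319e+00, -1.19043813e-01]), 'joint_vel': array([-0.00026279,  0.00036624, -0.00211321,  0.0007381 , -0.00019738,
        0.00194623]), 'joint_efforts': array([ 9.71000045e-04, -3.93697572e+01, -3.70168912e+01, -4.87105251e-05,
        7.22828656e-03,  3.57052636e-05]), 'tool_pos': array([0.23720173, 0.57756708, 0.23006541]), 'tool_rot': array([ 4.75200742e-04,  8.30649671e-01,  5.56794465e-01, -9.06859187e-04]), 'contact_force': array([ 0.3177342 , -0.47185239,  0.21234575]), 'ft_torque': array([ 0.01088113,  0.03339722, -0.00180225]), 'gripper_width': 0.9997311085304758}
<Robot object at 0x7fae00bfba10> 0.0187
scene [[355.93085989686415, 0.0, 267.5378759120035], [0.0, 355.93085989686415, 188.32707619743508], [0.0, 0.0, 1.0]] [[-0.7973, 0.2992, -0.5242, 0.9093], [0.603, 0.4328, -0.6701, 0.4982], [0.0263, -0.8504, -0.5255, 0.4431], [0.0, 0.0, 0.0, 1.0]]
side [[411.24033108555585, 0.0, 255.23749045460713], [0.0, 411.24033108555585, 194.54060833336635], [0.0, 0.0, 1.0]] [[-0.9877, -0.1084, 0.1128, 0.4757], [-0.1551, 0.5855, -0.7957, 0.7304], [0.0202, -0.8034, -0.5951, 0.6026], [0.0, 0.0, 0.0, 1.0]]
wrist [[297.3186396354542, 0.0, 257.4134955241235], [0.0, 297.3186396354542, 189.88150378716628], [0.0, 0.0, 1.0]] [[1.0, -0.0001, -0.0008, -0.0002], [0.0003, 0.9641, 0.2657, -0.0665], [0.0007, -0.2657, 0.9641, -0.1429], [0.0, 0.0, 0.0, 1.0]]
```

View pics/scene0.png

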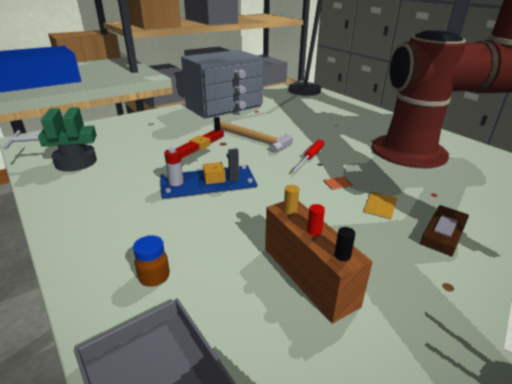

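View pics/side0.png

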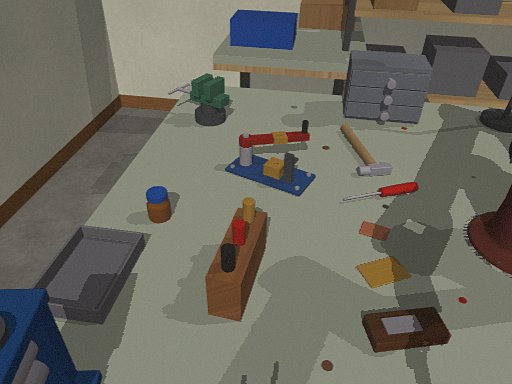

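View pics/wrist0.png

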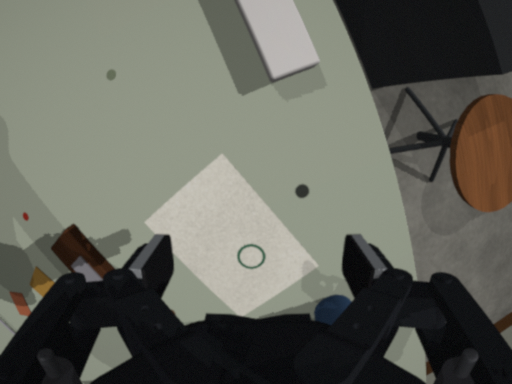

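The brass knob is in the stand hole nearest the jig, at about (292,198) in scene and (249,208) in side. The guide arm stands open, with its handle at (217,125) in scene. Next I'll enlarge those areas.

```bash
cat > h.py <<'E'
import numpy as np, cv2
from plant import state, grab_frame, manip
from scipy.spatial.transform import Rotation as R
def pts(f):
    K=f["K"];z=f["z_map"];v,u=np.mgrid[:384,:512]
    P=np.stack([(u-K[0,2])/K[0,0]*z,(v-K[1,2])/K[1,1]*z,z],-1)
    T=f["world_from_camera"]; return P@T[:3,:3].T+T[:3,3]
def ray(f,u,v,h):
    K=f["K"];T=f["world_from_camera"];d=T[:3,:3]@np.array([(u-K[0,2])/K[0,0],(v-K[1,2])/K[1,1],1]);o=T[:3,3]
    return o+d*(h-o[2])/d[2]
def proj(f,p):
    T=f["world_from_camera"];q=T[:3,:3].T@(np.asarray(p)-T[:3,3]);K=f["K"];return K[0,0]*q[0]/q[2]+K[0,2],K[1,1]*q[1]/q[2]+K[1,2]
def tool():
    s=state();q=s["tool_rot"];return s,R.from_quat([q[1],q[2],q[3],q[0]]).as_matrix(),s["tool_pos"]
E
python3 - <<'E'
from h import *
import pickle
F={n:grab_frame(n) for n in("scene","side")}
pickle.dump(F,open("F0.pkl","wb"))
for n,(x0,y0,x1,y1),(a0,b0,a1,b1) in (("scene",(145,110,275,210),(255,180,375,320)),("side",(215,110,335,200),(200,190,280,325))):
    im=F[n]["frame"][:,:,::-1]
    cv2.imwrite(f"pics/{n}_jig.png",cv2.resize(im[y0:y1,x0:x1],None,fx=6,fy=6,interpolation=cv2.INTER_CUBIC))
    cv2.imwrite(f"pics/{n}_st.png",cv2.resize(im[b0:b1,a0:a1],None,fx=4,fy=4,interpolation=cv2.INTER_CUBIC))
    P=pts(F[n]);hsv=cv2.cvtColor(F[n]["frame"],cv2.COLOR_RGB2HSV)
    # flat tops
    def rep(name,m):
        q=P[m]; 
        if len(q): print(n,name,len(q),np.median(q,0).round(4),q.min(0).round(4),q.max(0).round(4))
    Z=P[...,2];H,S,V=[hsv[...,i].astype(int) for i in range(3)]
    box=np.zeros(Z.shape,bool);box[y0:y1,x0:x1]=1
    red=((H<6)|(H>174))&(S>150)&(V>80)&box
    rep("armtop",red&(abs(Z-.088)<.004))
    br=(H>15)&(H<30)&(S>150)&box
    rep("bushtop",br&(abs(Z-.088)<.004)); rep("dietop",br&(abs(Z-.040)<.004))
    rep("blue",(H>100)&(H<130)&(S>100)&box&(abs(Z-.01)<.004))
    bk=(V<60)&box
    rep("catchtop",bk&(abs(Z-.09)<.004)); rep("handletop",bk&(abs(Z-.123)<.004))
    bx=np.zeros(Z.shape,bool);bx[b0:b1,a0:a1]=1
    rep("wood",bx&(abs(Z-.096)<.003)); rep("knobs",bx&(abs(Z-.141)<.003)); rep("pinknob",bx&(abs(Z-.141)<.003)&(H>15)&(H<32))
E
```

```text
scene armtop 259 [ 0.599  -0.2104  0.087 ] [ 0.4756 -0.2628  0.084 ] [ 0.6558 -0.1804  0.0911]
scene bushtop 86 [ 0.5525 -0.2277  0.0868] [ 0.5325 -0.2497  0.0844] [ 0.5734 -0.2102  0.0886]
scene dietop 177 [ 0.5566 -0.1629  0.0389] [ 0.5315 -0.1911  0.0361] [ 0.5829 -0.1372  0.0408]
scene blue 1248 [ 0.59   -0.1583  0.0088] [ 0.4541 -0.2552  0.006 ] [ 0.6877 -0.0864  0.0135]
scene catchtop 11 [ 0.4964 -0.2473  0.0904] [ 0.4882 -0.2539  0.0868] [ 0.5234 -0.1265  0.094 ]
scene handletop 11 [ 0.492  -0.251   0.1217] [ 0.4877 -0.2585  0.1195] [ 0.4958 -0.2461  0.1221]
scene wood 2319 [0.5907 0.2194 0.0952] [0.5433 0.1002 0.093 ] [0.6185 0.2954 0.0989]
scene knobs 376 [0.5822 0.2035 0.1401] [0.5621 0.1227 0.138 ] [0.5982 0.275  0.1417]
scene pinknob 99 [0.5754 0.1347 0.14  ] [0.5621 0.1227 0.1382] [0.5956 0.2563 0.1413]
side armtop 269 [ 0.5892 -0.2154  0.0876] [ 0.4776 -0.2621  0.084 ] [ 0.6532 -0.1807  0.0917]
side bushtop 99 [ 0.5512 -0.2269  0.0872] [ 0.5309 -0.2493  0.084 ] [ 0.5721 -0.2086  0.0896]
side dietop 164 [ 0.5542 -0.1616  0.0395] [ 0.5326 -0.1934  0.0361] [ 0.581  -0.1375  0.0417]
side blue 1086 [ 0.5697 -0.1534  0.0095] [ 0.4504 -0.2468  0.006 ] [ 0.6858 -0.0868  0.0139]
side catchtop 22 [ 0.512  -0.1343  0.0896] [ 0.4837 -0.2531  0.0865] [ 0.5276 -0.1252  0.0938]
side handletop 15 [ 0.4892 -0.2504  0.1217] [ 0.4835 -0.2604  0.1193] [ 0.4944 -0.2461  0.1238]
side wood 1705 [0.5705 0.2228 0.0957] [0.5406 0.1011 0.093 ] [0.6177 0.2956 0.099 ]
side knobs 322 [0.5791 0.2036 0.1405] [0.5619 0.1219 0.138 ] [0.5958 0.274  0.1425]
side pinknob 114 [0.5754 0.138  0.1405] [0.5619 0.1219 0.1381] [0.595  0.2734 0.1425]
```

View pics/scene_jig.png

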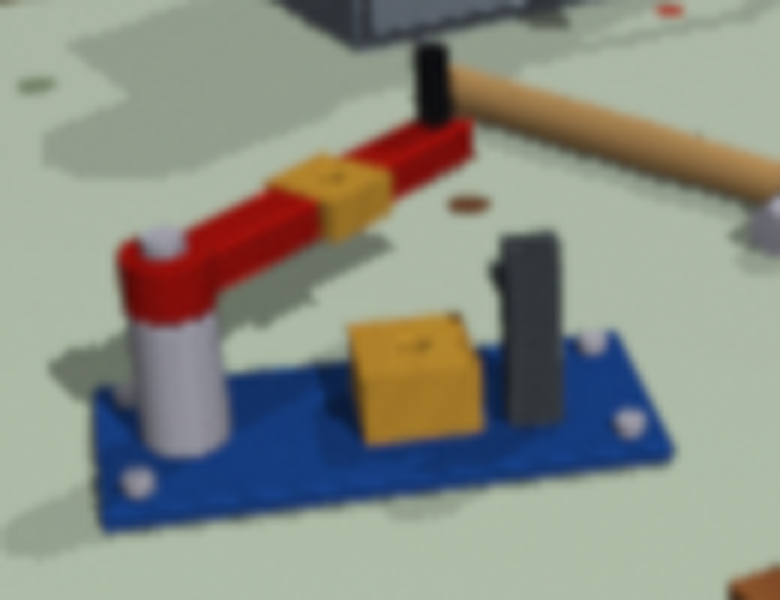

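View pics/side_jig.png

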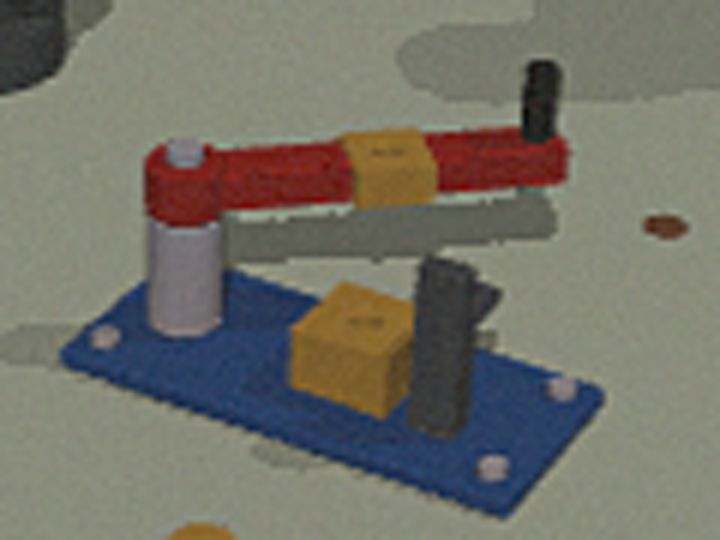

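View pics/scene_st.png

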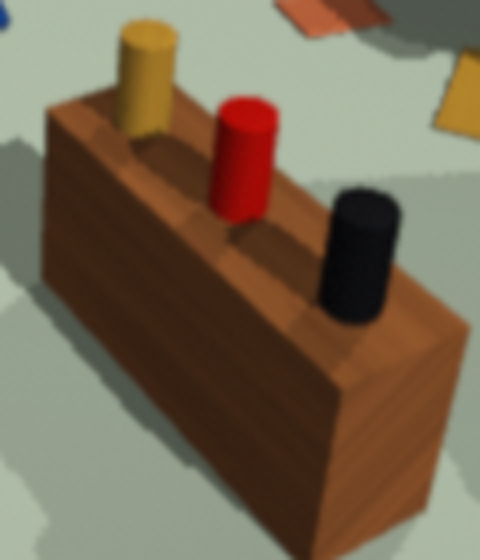

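Run:
```python
from h import *
import pickle
F=pickle.load(open("F0.pkl","rb"))
px={"scene":{"die":(214.2,167.5,.04),"bush":(201.3,139.8,.088),"hand":(217,118.2,.123)},"side":{"die":(275.5,163.7,.04),"bush":(280,135.5,.088),"hand":(305.5,121,.123)}}
for n in px:
    for k,(u,v,h) in px[n].items(): print(n,k,ray(F[n],u,v,h).round(4))
    f=F[n];P=pts(f);hsv=cv2.cvtColor(f["frame"],cv2.COLOR_RGB2HSV);H,S,V=[hsv[...,i].astype(int) for i in range(3)];Z=P[...,2];X=P[...,0];Y=P[...,1]
    reg=(X>.4)&(X<.75)&(Y>-.3)&(Y<-.05)
    def rect(nm,m):
        q=P[m][:,:2].astype(np.float32)
        r=cv2.minAreaRect(q*1000); print(n,nm,len(q),r)
    rect("blue",reg&(H>100)&(H<130)&(S>100)&(abs(Z-.01)<.004))
    br=(H>15)&(H<30)&(S>150)
    rect("die",reg&br&(abs(Z-.04)<.003)&(Y>-.2))
    rect("bush",reg&br&(abs(Z-.088)<.003))
    sr=(X>.5)&(X<.66)&(Y>.08)&(Y<.32)
    rect("wood",sr&(abs(Z-.096)<.003))
    for nm,c in (("brass",(H>15)&(H<32)&(S>120)),("red",((H<6)|(H>174))&(S>200)),("black",V<50)):
        m=sr&c&(abs(Z-.141)<.003); q=P[m]; q=q[abs(q-np.median(q,0)).max(1)<.02]
        (c_,r)=cv2.minEnclosingCircle(q[:,:2].astype(np.float32)*1000); print(n,nm,len(q),c_,r,q.mean(0))
```

```text
scene die [ 0.5545 -0.1621  0.04  ]
scene bush [ 0.5524 -0.2226  0.088 ]
scene hand [ 0.4934 -0.2461  0.123 ]
scene blue 1248 ((569.3119506835938, -171.09613037109375), (101.72701263427734, 218.13595581054688), 68.97644805908203)
scene die 169 ((555.9346923828125, -165.80287170410156), (46.10798645019531, 44.61137771606445), 71.36465454101562)
scene bush 80 ((552.4559326171875, -230.4337615966797), (37.03908920288086, 36.452842712402344), 11.35314655303955)
scene wood 2319 ((579.9982299804688, 197.68458557128906), (191.48849487304688, 61.89524459838867), 85.08540344238281)
scene brass 92 (573.8847045898438, 134.732421875) 12.224119186401367 [0.57527494 0.13480022 0.13992503]
scene red 104 (581.3792114257812, 197.92596435546875) 11.814414024353027 [0.58236718 0.19987703 0.14003413]
scene black 133 (587.522705078125, 264.2471008300781) 10.816363334655762 [0.58801816 0.26413727 0.14011989]
side die [ 0.5519 -0.1624  0.04  ]
side bush [ 0.5498 -0.2256  0.088 ]
side hand [ 0.488  -0.2516  0.123 ]
side blue 1086 ((566.0838012695312, -170.6994171142578), (102.78761291503906, 221.24774169921875), 68.80116271972656)
side die 159 ((554.405029296875, -166.35012817382812), (48.0278205871582, 46.09433364868164), 72.74616241455078)
side bush 88 ((552.4261474609375, -230.22613525390625), (34.286109924316406, 36.330543518066406), 20.824186325073242)
side wood 1705 ((578.821533203125, 197.6549530029297), (192.26348876953125, 60.683494567871094), 84.53034210205078)
side brass 79 (571.9367065429688, 132.959228515625) 12.365084648132324 [0.57233927 0.13474124 0.14047505]
side red 67 (578.4795532226562, 198.14747619628906) 11.328855514526367 [0.57896245 0.19864916 0.14054176]
side black 126 (584.2039794921875, 262.7287902832031) 12.049360275268555 [0.58433449 0.26393327 0.1404855 ]
```

Jig fit so far:
- Die centre is about (0.555, -0.165), with jig yaw about -21°.
- Hinge is about (0.639, -0.197), and the guide is about 0.7 rad open.
- Handle is about (0.490, -0.250).
- Pin knob is about (0.573, 0.1345).

These agree with the given sizes. I'll move above the handle.

Emit:
carry_out --moves '[[[0, 0, 0, -0.76, 0.62, 0, 1], [0, 0, 0, -0.76, 0.62, 0, 1], [0, 0, 0, -0.76, 0.62, 0, 1], [0, 0, 0, -0.76, 0.62, 0, 1], [0, 0, 0, -0.76, 0.62, 0, 1], [0, 0, 0, -0.76, 0.62, 0, 1], [0, 0, 0, -0.76, 0.62, 0, 1], [0, 0, 0, -0.76, 0.62, 0, 1]]]'

```text
time: 0.92
tool_pos: [0.3285, 0.2761, 0.2313]
tool_rot: [0.0, 0.83, 0.557, 0.0]
contact_force: [1.4, 0.2, 0.1]
gripper_width: 0.998
```

Emit:
carry_out --moves '[[[0, 0, 0, -0.76, 0.62, 0, 1], [0, 0, 0, -0.76, 0.62, 0, 1], [0, 0, 0, -0.76, 0.62, 0, 1], [0, 0, 0, -0.76, 0.62, 0, 1], [0, 0, 0, -0.76, 0.62, 0, 1], [0, 0, 0, -0.76, 0.62, 0, 1], [0, 0, 0, -0.76, 0.62, 0, 1], [0, 0, 0, -0.76, 0.62, 0, 1]]]'

```text
time: 1.58
tool_pos: [0.4198, -0.0246, 0.2315]
tool_rot: [0.0, 0.831, 0.557, 0.0]
contact_force: [0.8, 0.5, -0.3]
gripper_width: 0.999
```

Emit:
carry_out --moves '[[[0, 0, 0, -0.76, 0.62, 0, 1], [0, 0, 0, -0.76, 0.62, 0, 1], [0, 0, 0, -0.76, 0.62, 0, 1], [0, 0, 0, -0.76, 0.62, 0, 1], [0, 0, 0, -0.76, 0.62, 0, 1], [0, 0, -1, 0, 0, 0, 1], [0, 0, -1, 0, 0, 0, 1], [0, 0, -1, 0, 0, 0, 1]]]'

```text
time: 2.25
tool_pos: [0.4765, -0.2112, 0.2308]
tool_rot: [-0.001, 0.75, 0.661, -0.0]
contact_force: [-0.1, -0.2, -0.6]
gripper_width: 1.003
```

Emit:
carry_out --moves '[[[0, 0, -1, 0, 0, 0, 1], [0, 0, -1, 0, 0, 0, 1], [0, 0, -1, 0, 0, 0, 1], [0, 0, -1, 0, 0, 0, 1], [0, 0, -1, 0, 0, 0, 1], [0, 0, 0, 0, 0, 0, 1]]]'

```text
time: 2.75
tool_pos: [0.4766, -0.2103, 0.2312]
tool_rot: [-0.0, 0.59, 0.808, -0.0]
contact_force: [0.1, 0.1, -0.1]
gripper_width: 1.003
```

```bash
cat >> h.py <<'E'
def wray(f,u,v,Rm,p,h):
    K=f["K"];T=f["hand_eye"];dx=u-K[0,2];dy=v-K[1,2];r=np.hypot(dx,dy);th=r/K[0,0]
    d=np.array([np.sin(th)*dx/r,np.sin(th)*dy/r,np.cos(th)])
    d=Rm@T[:3,:3]@d;o=Rm@T[:3,3]+p;return o+d*(h-o[2])/d[2]
def wproj(f,q,Rm,p):
    K=f["K"];T=f["hand_eye"];c=T[:3,:3].T@(Rm.T@(np.asarray(q)-p)-T[:3,3]);th=np.arctan2(np.hypot(c[0],c[1]),c[2]);a=np.arctan2(c[1],c[0])
    return K[0,0]*th*np.cos(a)+K[0,2],K[0,0]*th*np.sin(a)+K[1,2]
def snap(name,crop=None,k=1):
    s,Rm,p=tool();f=grab_frame("wrist");im=f["frame"][:,:,::-1]
    if crop: x0,y0,x1,y1=crop;im=im[y0:y1,x0:x1]
    cv2.imwrite(f"pics/{name}.png",cv2.resize(im,None,fx=k,fy=k,interpolation=cv2.INTER_CUBIC))
    print(s["time"],p.round(4),Rm.round(3).tolist());return f,Rm,p
E
python3 - <<'E'
from h import *
f,Rm,p=snap("w1",(0,0,512,384),1.5)
for n,q in dict(die=(.555,-.165,.04),bush=(.5525,-.229,.088),handle=(.49,-.25,.123)).items(): print(n,wproj(f,q,Rm,p))
E
```

```text
2.75 [ 0.4766 -0.2103  0.2312] [[-0.305, 0.952, -0.0], [0.952, 0.305, 0.0], [0.0, -0.0, -1.0]]
die (np.float64(273.60671605617165), np.float64(239.36577485039362))
bush (np.float64(219.57598303850608), np.float64(239.52416905673482))
handle (np.float64(210.72094599132035), np.float64(188.1480353714688))
```

View pics/w1.png

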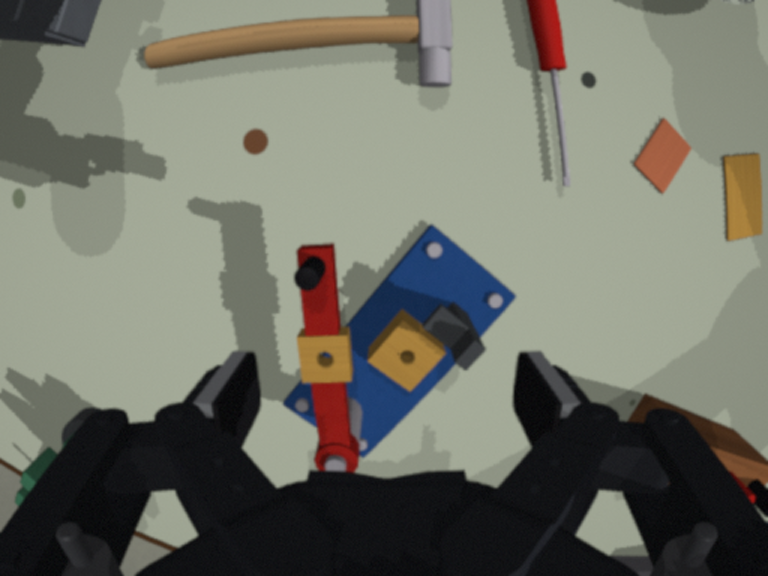

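Run:
```python
from h import *
f,Rm,p=snap("w2",(185,140,345,320),4)
np.savez("w2.npz",Rm=Rm,p=p)
```

```text
2.8 [ 0.4766 -0.2103  0.2312] [[-0.302, 0.953, -0.0], [0.953, 0.302, 0.0], [0.0, -0.0, -1.0]]
```

View pics/w2.png

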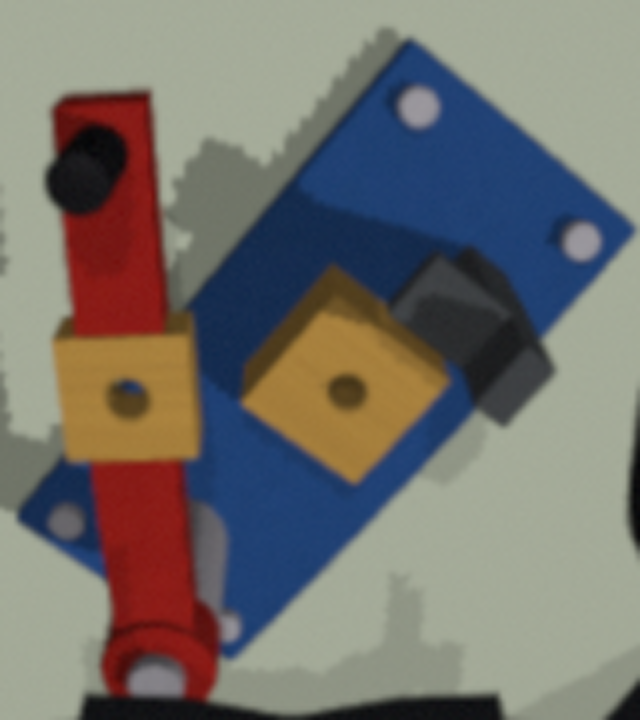

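Run:
```python
from h import *
f=grab_frame("wrist");d=np.load("w2.npz");Rm,p=d["Rm"],d["p"]
D=wray(f,271.4,237.4,Rm,p,.04);B=wray(f,216.75,239.6,Rm,p,.088);H=wray(f,204.9,184.6,Rm,p,.123)
print(D,B,H,np.linalg.norm(B[:2]-H[:2]))
a=np.radians(-21)
for yd in (-20,-21,-22):
    a=np.radians(yd);x=np.array([np.cos(a),np.sin(a)]);h=D[:2]+.09*x
    print(yd,h,np.linalg.norm(h-B[:2]),np.linalg.norm(h-H[:2]),np.degrees(np.arctan2(*(B[:2]-h)[::-1]))%360, h+.158*np.r_[-x])
```

```text
[ 0.55341943 -0.16867435  0.04      ] [ 0.55349962 -0.23207304  0.088     ] [ 0.48832487 -0.25584051  0.123     ] 0.0693731983625697
-20 [ 0.63799176 -0.19945616] 0.09056921708670737 0.15993552990367835 201.10830801232277 [ 0.48952033 -0.14541698]
-21 [ 0.63744166 -0.20092746] 0.08953387063473213 0.15890645495810501 200.3567015142262 [ 0.48993596 -0.14430533]
-22 [ 0.63686597 -0.20238894] 0.08849347285516758 0.15786554347879797 199.59919317731112 [ 0.49037092 -0.1432011 ]
```

Emit:
carry_out --moves '[[[0, 0, -0.5, -0.57, -0.02, 0, 1], [0, 0, 0, -0.57, -0.02, 0, 1], [0, 0, 0, 0, 0, 0.84, 1], [0, 0, 0, 0, 0, 0.84, 1], [0, 0, 0, 0, 0, 0.84, 1], [0, 0, 0, 0, 0, 0.5, 1], [0, 0, 0, 0, 0, 0.33, 1], [0, 0, 0, 0, 0, 0, 1]]]'

```text
time: 3.57
tool_pos: [0.4879, -0.2526, 0.0936]
tool_rot: [-0.003, 0.573, 0.82, 0.0]
contact_force: [-0.4, 0.4, -0.8]
gripper_width: 0.997
```

Run:
```python
from h import *
f,Rm,p=snap("w3",None,1.5)
```

```text
3.5667 [ 0.4879 -0.2526  0.0936] [[-0.344, 0.939, -0.005], [0.939, 0.344, 0.004], [0.005, -0.004, -1.0]]
```

View pics/w3.png

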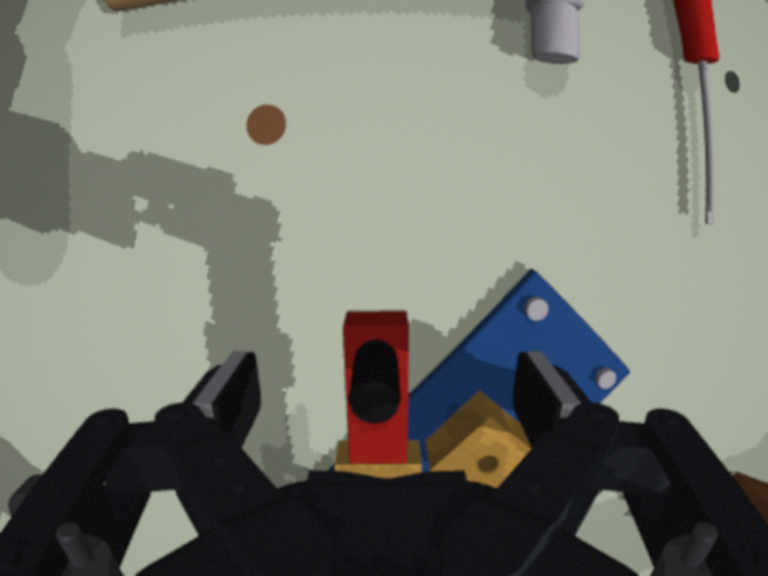

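The handle top is at (375,403) in the 1.5x picture, between the pads and about 2–3 mm off centre. I'll close on it.

Emit:
carry_out --moves '[[[0, 0, 0, 0, 0, -0.08, 1], [0, 0, 0, 0, 0, 0, -1], [0, 0, 0, 0, 0, 0, -1], [0, 0, 0, 0, 0, 0, -1], [0, 0, 0, 0, 0, 0, -1], [0, 0, 0, 0, 0, 0, -1], [0, 0, 0, 0, 0, 0, -1], [0, 0, 0, 0, 0, 0, -1]]]'

```text
time: 4.28
tool_pos: [0.4901, -0.2542, 0.1011]
tool_rot: [0.0, 0.572, 0.82, -0.0]
contact_force: [-0.9, -0.1, 2.9]
gripper_width: 0.162
```

Emit:
carry_out --moves '[[[0, 0, 0.82, 0.28, 0.01, 0, -1], [0, 0, 0.82, 0.28, 0.01, 0, -1], [0, 0, 0.82, 0.28, 0.01, 0, -1], [0, 0, 0.82, 0.28, 0.01, 0, -1]]]'

```text
time: 4.62
tool_pos: [0.481, -0.2106, 0.1011]
tool_rot: [0.001, 0.685, 0.729, -0.0]
contact_force: [1.3, -2.4, 0.7]
gripper_width: 0.165
```

Emit:
carry_out --moves '[[[0, 0, 0.82, 0.28, 0.01, 0, -1], [0, 0, 0.82, 0.28, 0.01, 0, -1], [0, 0, 0.82, 0.28, 0.01, 0, -1], [0, 0, 0.82, 0.28, 0.01, 0, -1]]]'

```text
time: 4.95
tool_pos: [0.4847, -0.1659, 0.1011]
tool_rot: [0.001, 0.782, 0.624, 0.0]
contact_force: [2.8, -1.8, 0.2]
gripper_width: 0.16
```

Emit:
carry_out --moves '[[[0, 0, 0.5, 0.17, 0.01, 0, -1], [0, 0, 0.5, 0.17, 0.01, 0, -1], [0, 0, 0.3, 0.1, 0, 0, -1], [0, 0, 0, 0, 0, 0, -1], [0, 0, 0, 0, 0, 0, -1]]]'

```text
time: 5.37
tool_pos: [0.4897, -0.1486, 0.1011]
tool_rot: [0.0, 0.814, 0.58, 0.0]
contact_force: [-0.6, 2.0, 3.9]
gripper_width: 0.158
```

Emit:
carry_out --moves '[[[0, 0, 0.1, 0.05, 0, 0, -1], [0, 0, 0, 0, 0, 0, -1], [0, 0, 0, 0, 0, 0, -1]]]'

```text
time: 5.62
tool_pos: [0.4901, -0.1473, 0.101]
tool_rot: [0.0, 0.817, 0.576, 0.0]
contact_force: [-1.8, -0.1, 4.6]
gripper_width: 0.162
```

Emit:
carry_out --moves '[[[0, 0, 0.1, 0.06, 0, 0, -1], [0, 0, 0, 0, 0, 0, -1], [0, 0, 0, 0, 0, 0, -1]]]'

```text
time: 5.87
tool_pos: [0.4909, -0.1452, 0.101]
tool_rot: [0.0, 0.82, 0.572, -0.0]
contact_force: [-1.5, 0.7, 4.5]
gripper_width: 0.161
```

Emit:
carry_out --moves '[[[0, 0, 0, 0.06, 0, 0, -1], [0, 0, 0, 0, 0, 0, -1], [0, 0, 0, 0, 0, 0, -1]]]'

```text
time: 6.12
tool_pos: [0.4913, -0.1442, 0.1011]
tool_rot: [0.001, 0.82, 0.572, -0.001]
contact_force: [-4.0, -4.5, 6.0]
gripper_width: 0.161
```

Emit:
carry_out --moves '[[[0, 0, 0, 0.06, 0, 0, -1], [0, 0, 0, 0, 0, 0, -1], [0, 0, 0, 0, 0, 0, -1]]]'

```text
time: 6.37
tool_pos: [0.4913, -0.1441, 0.101]
tool_rot: [0.003, 0.82, 0.572, -0.004]
contact_force: [-7.4, -11.9, 5.2]
gripper_width: 0.163
```

The swing met a hard stop: a 2.4 mm command gave no motion and the force rose to 14 N, so the arm is in its catch. I'll release it, go up and look.

Emit:
carry_out --moves '[[[0, 0, 0, -0.03, 0, 0, -1], [0, 0, 0, 0, 0, 0, 1], [0, 0, 0, 0, 0, 0, 1], [0, 0, 0, 0, 0, 0, 1], [0, 0, 0, 0, 0, 0, 1], [0, 0, 0, 0, 0, 0, 1], [0, 0, 0, 0, 0, 0, 1]]]'

```text
time: 6.95
tool_pos: [0.492, -0.1411, 0.1003]
tool_rot: [-0.0, 0.82, 0.573, -0.0]
contact_force: [0.1, 0.6, 0.2]
gripper_width: 0.987
```

Emit:
carry_out --moves '[[[0, 0, 0, 0, 0, -0.7, 1], [0, 0, 0, 0, 0, -0.9, 1], [0, 0, 0, 0, 0, -0.9, 1], [0, 0, 0, 0, 0, -0.7, 1], [0, 0, 0, 0, 0, 0, 1], [0, 0, 0, 0, 0, 0, 1]]]'

```text
time: 7.45
tool_pos: [0.4933, -0.1417, 0.2312]
tool_rot: [0.002, 0.82, 0.573, 0.001]
contact_force: [0.4, -0.8, -0.9]
gripper_width: 0.997
```

Run:
```python
from h import *
f,Rm,p=snap("w4",(150,130,390,310),3)
np.savez("w4.npz",Rm=Rm,p=p)
import pickle
F={n:grab_frame(n) for n in("scene","side")}
pickle.dump(F,open("F1.pkl","wb"))
im=[cv2.resize(F["scene"]["frame"][110:210,145:275,::-1],None,fx=5,fy=5),cv2.resize(F["side"]["frame"][110:200,215:335,::-1],None,fx=5,fy=5)]
cv2.imwrite("pics/jig1s.png",im[0]);cv2.imwrite("pics/jig1d.png",im[1])
```

```text
7.45 [ 0.4933 -0.1417  0.2312] [[0.344, 0.939, 0.005], [0.939, -0.344, -0.002], [-0.0, 0.005, -1.0]]
```

View pics/w4.png

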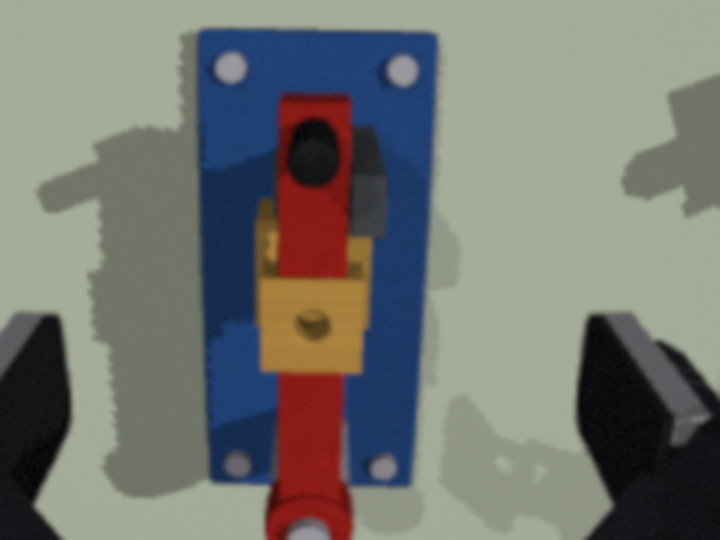

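View pics/jig1d.png

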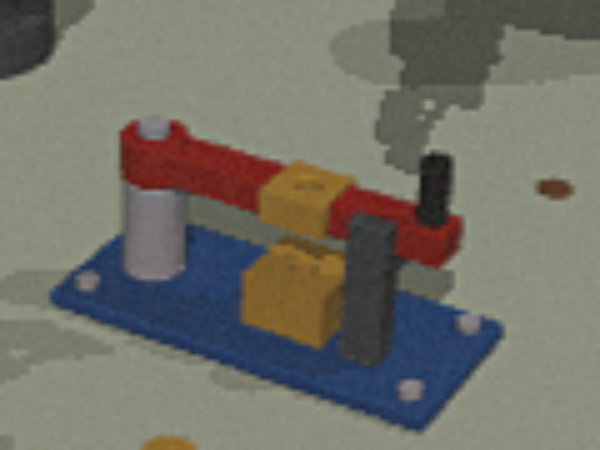

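Run:
```python
from h import *
import pickle
f=grab_frame("wrist");d=np.load("w4.npz");Rm,p=d["Rm"],d["p"]
B=wray(f,254.0,237.3,Rm,p,.088);H=wray(f,150+314.5/3-.5,130+150/3-.5,Rm,p,.123);print(B,H)
F=pickle.load(open("F1.pkl","rb"))
for n in F:
    f=F[n];P=pts(f);hsv=cv2.cvtColor(f["frame"],cv2.COLOR_RGB2HSV);h,S,V=[hsv[...,i].astype(int) for i in range(3)];X,Y,Z=[P[...,i] for i in range(3)]
    reg=(X>.4)&(X<.75)&(Y>-.3)&(Y<-.05)
    print(n,cv2.minAreaRect(P[reg&(h>15)&(h<30)&(S>150)&(abs(Z-.088)<.003)][:,:2].astype(np.float32)*1000))
    q=P[reg&((h<6)|(h>174))&(S>150)&(abs(Z-.088)<.004)][:,:2];c=q.mean(0);v=np.linalg.svd(q-c)[2][0] if len(q)<3000 else 0;print(n,c,np.degrees(np.arctan2(v[1],v[0])))
print(ray(F["side"],215+(309+.5)/5-.5,110+(186+.5)/5-.5,.088))
```

```text
[ 0.55298758 -0.16793531  0.088     ] [ 0.48651314 -0.14254337  0.123     ]
scene ((555.0578002929688, -164.3584442138672), (36.125572204589844, 34.22351837158203), 63.4029655456543)
scene [ 0.58047135 -0.1712822 ] -19.40833663226444
side ((552.527099609375, -165.71559143066406), (37.61027908325195, 34.90852355957031), 66.81244659423828)
side [ 0.57115171 -0.17039816] 159.77797993243198
[ 0.55231943 -0.16519439  0.088     ]
```

View pics/jig1s.png

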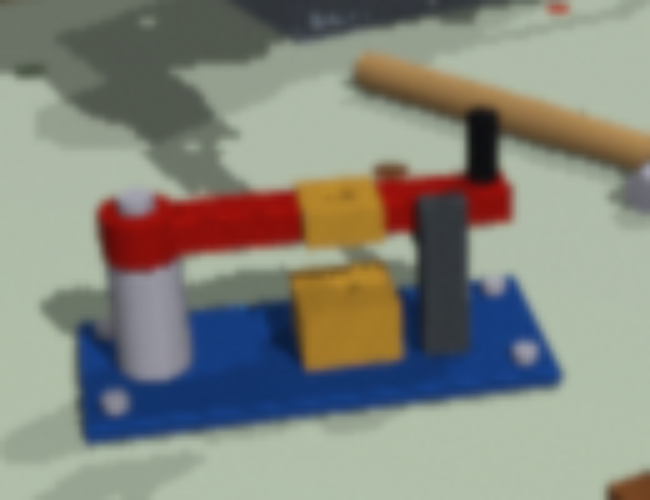

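Emit:
carry_out --moves '[[[0, 0, 0, 0.9, -0.06, 0, 1], [0, 0, 0, 0.9, -0.06, 0, 1], [0, 0, 0, 0.9, -0.06, 0, 1], [0, 0, 0, 0.9, -0.06, 0, 1], [0, 0, 0, 0.9, -0.06, 0, 1], [0, 0, 0, 0.9, -0.06, 0, 1], [0, 0, 0, 0.9, -0.06, 0, 1], [0, 0, 0, 0.9, -0.06, 0, 1]]]'

```text
time: 8.32
tool_pos: [0.5725, 0.1375, 0.2264]
tool_rot: [-0.001, 0.82, 0.573, -0.001]
contact_force: [0.2, -0.4, -0.3]
gripper_width: 0.998
```

Emit:
carry_out --moves '[[[0, 0, 1, 0, 0, 0, 1], [0, 0, 1, 0, 0, 0, 1], [0, 0, 1, 0, 0, 0, 1], [0, 0, 1, 0, 0, 0, 1], [0, 0, 1, 0, 0, 0, 1], [0, 0, 1, 0, 0, 0, 1], [0, 0, 1, 0, 0, 0, 1], [0, 0, 1, 0, 0, 0, 1]]]'

```text
time: 8.98
tool_pos: [0.5722, 0.1356, 0.2263]
tool_rot: [-0.0, 0.967, 0.256, -0.002]
contact_force: [0.2, 0.4, -0.3]
gripper_width: 0.999
```

Emit:
carry_out --moves '[[[0, 0, 1, 0, 0, 0, 1], [0, 0, 1, 0, 0, 0, 1], [0, 0, 1, 0, 0, 0, 1], [0, 0, 1, 0, 0, 0, 1], [0, 0, 1, 0, 0, 0, 1], [0, 0, 1, 0, 0, 0, 1], [0, 0, 1, 0, 0, 0, 1], [0, 0, 0, 0, 0, 0, 1]]]'

```text
time: 9.65
tool_pos: [0.5723, 0.1356, 0.2264]
tool_rot: [0.0, 0.999, -0.045, -0.002]
contact_force: [-0.1, 0.3, 0.3]
gripper_width: 0.999
```

Run:
```python
from h import *
f,Rm,p=snap("w5",None,1.5)
np.savez("w5.npz",Rm=Rm,p=p)
print(wproj(f,(.573,.1345,.141),Rm,p))
```

```text
9.65 [0.5723 0.1356 0.2264] [[0.996, -0.091, -0.003], [-0.091, -0.996, -0.0], [-0.003, 0.001, -1.0]]
(np.float64(258.0350514668055), np.float64(195.54770882920891))
```

View pics/w5.png

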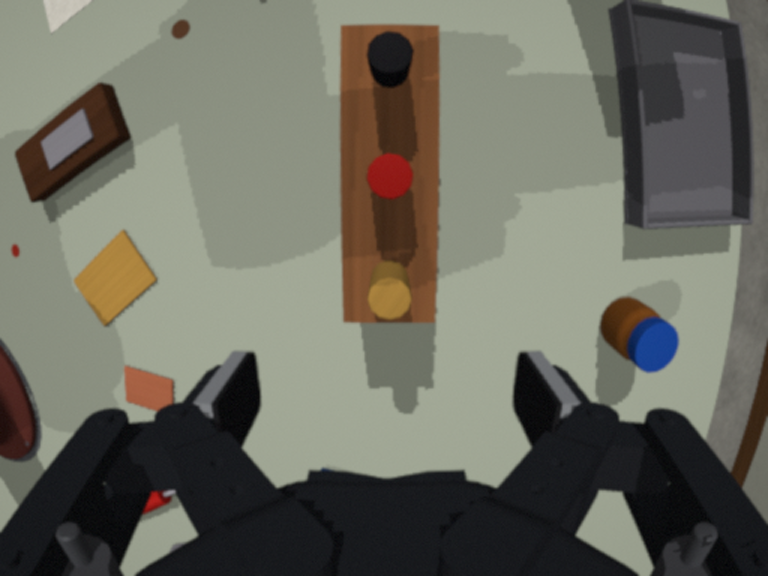

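Run:
```python
from h import *
f=grab_frame("wrist");d=np.load("w5.npz");Rm,p=d["Rm"],d["p"]
for u,v in ((389.5,298.5),(390,176),(390,54)): print(wray(f,(u+.5)/1.5-.5,(v+.5)/1.5-.5,Rm,p,.141))
q=wray(f,(389.5+.5)/1.5-.5,(298.5+.5)/1.5-.5,Rm,p,.141)
print(Rm.T@(q-p))
```

```text
[0.57392138 0.13164769 0.141     ]
[0.57999333 0.19621073 0.141     ]
[0.58578295 0.25956954 0.141     ]
[0.0022711  0.00370639 0.08539666]
```

Emit:
carry_out --moves '[[[0, 0, 0, 0.05, 0.08, 0.5, 1], [0, 0, 0, 0, 0, 0.8, 1], [0, 0, 0, 0, 0, 0.8, 1], [0, 0, 0, 0, 0, 0.6, 1], [0, 0, 0, 0, 0, 0.4, 1], [0, 0, 0, 0, 0, 0, 1], [0, 0, 0, 0, 0, 0, 1]]]'

```text
time: 10.33
tool_pos: [0.5738, 0.1322, 0.1031]
tool_rot: [0.0, 0.999, -0.044, -0.002]
contact_force: [0.5, -0.2, 1.6]
gripper_width: 0.996
```

Emit:
carry_out --moves '[[[0, 0, 0, 0, 0, 0, -1], [0, 0, 0, 0, 0, 0, -1], [0, 0, 0, 0, 0, 0, -1], [0, 0, 0, 0, 0, 0, -1], [0, 0, 0, 0, 0, 0, -1], [0, 0, 0, 0, 0, 0, -1], [0, 0, 0, 0, 0, 0, -1], [0, 0, 0, 0, 0, 0, -1]]]'

```text
time: 11.0
tool_pos: [0.5748, 0.1325, 0.1056]
tool_rot: [-0.0, 0.999, -0.045, -0.0]
contact_force: [-3.9, -0.6, 5.8]
gripper_width: 0.265
```

Emit:
carry_out --moves '[[[0, 0, 0, 0, 0, -0.1, -1], [0, 0, 0, 0, 0, -0.3, -1], [0, 0, 0, 0, 0, -0.5, -1], [0, 0, 0, 0, 0, -0.5, -1], [0, 0, 0, 0, 0, -0.5, -1], [0, 0, 0, 0, 0, -0.5, -1], [0, 0, 0, 0, 0, -0.4, -1], [0, 0, 0, 0, 0, -0.3, -1]]]'

```text
time: 11.67
tool_pos: [0.5755, 0.1323, 0.2311]
tool_rot: [-0.0, 0.999, -0.045, 0.001]
contact_force: [0.5, 0.3, -2.5]
gripper_width: 0.266
```

Emit:
carry_out --moves '[[[0, 0, 0, 0, 0, -0.1, -1], [0, 0, 0, 0, 0, 0, -1], [0, 0, 0, 0, 0, 0, -1]]]'

```text
time: 11.92
tool_pos: [0.5745, 0.1323, 0.2317]
tool_rot: [0.0, 0.999, -0.045, -0.001]
contact_force: [-0.2, 0.4, -1.8]
gripper_width: 0.265
```

Run:
```python
from h import *
f,Rm,p=snap("w6",None,1.5)
for n in ("scene","side"):
    F=grab_frame(n);u,v=proj(F,p);u=int(u);v=int(v)+15
    print(n,u,v)
    cv2.imwrite(f"pics/lift_{n}.png",cv2.resize(F["frame"][max(v-60,0):v+60,u-50:u+50,::-1],None,fx=5,fy=5))
```

```text
11.9167 [0.5745 0.1323 0.2317] [[0.996, -0.089, -0.001], [-0.089, -0.996, -0.0], [-0.001, 0.0, -1.0]]
scene 294 150
side 248 172
```

View pics/w6.png

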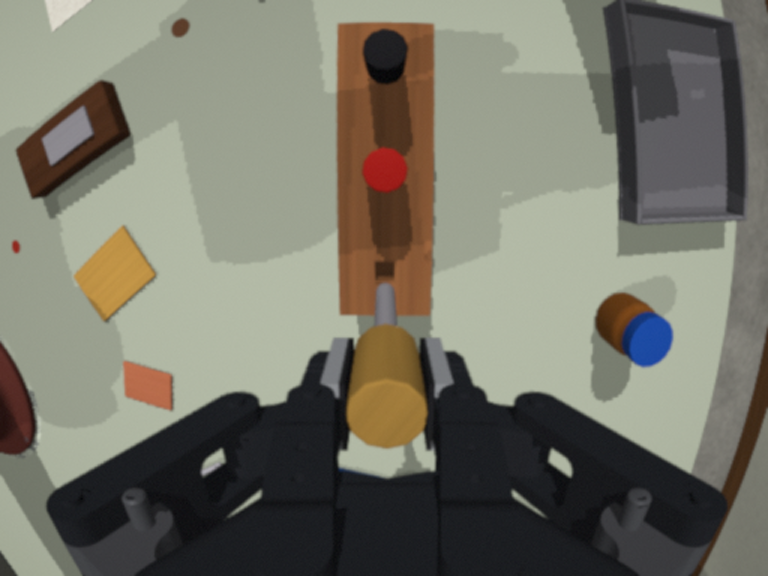

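View pics/lift_scene.png

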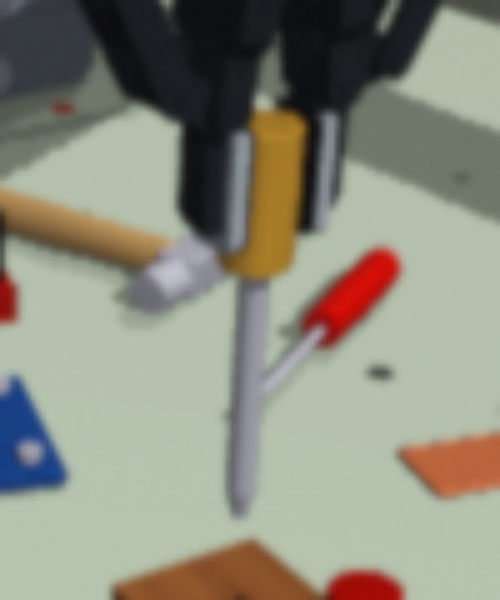

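View pics/lift_side.png

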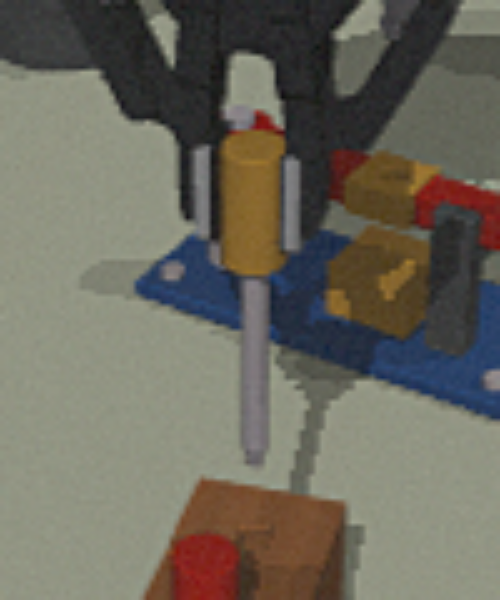

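```bash
cat > tip.py <<'E'
from h import *
from scipy.optimize import least_squares
def fit(obs,fr,Rm,p,x0):
    # obs: dict name->(u,v); returns 3D point
    def pr(n,q): return np.array(wproj(fr[n],q,Rm,p) if n=="wrist" else proj(fr[n],q))
    r=least_squares(lambda q:np.concatenate([pr(n,q)-np.array(o) for n,o in obs.items()]),x0)
    return r.x,{n:(pr(n,r.x)-np.array(o)).round(2) for n,o in obs.items()},pr
E
python3 - <<'E'
from tip import *
s,Rm,p=tool();fr={n:grab_frame(n) for n in("scene","side","wrist")}
nom=np.array([p[0],p[1],p[2]-.0996])
w=((384.5+.5)/1.5-.5,(286+.5)/1.5-.5)
o={"scene":(291.6,191.6),"side":(248.6,204.),"wrist":w}
for ns in (("scene","side"),("scene","side","wrist")):
    x,r,pr=fit({n:o[n] for n in ns},fr,Rm,p,nom);print(ns,x,r)
for n in o: print(n,"nominal",pr(n,nom),"obs",o[n])
# knob top from wrist/ knob axis
kt=nom+[0,0,.135];print("knobtop nominal wrist",wproj(fr["wrist"],kt,Rm,p),"knob bottom",wproj(fr["wrist"],nom+[0,0,.09],Rm,p),"scene top",proj(fr["scene"],kt),"side top",proj(fr["side"],kt))
print(wray(fr["wrist"],*w,Rm,p,nom[2])-nom)
E
python3 - <<'E'
import cv2
im=cv2.imread("pics/w6.png");c=im[260:460,300:470];cv2.imwrite("pics/w6c.png",cv2.resize(c,None,fx=3,fy=3))
E
```

```text
('scene', 'side') [0.57254261 0.13222356 0.13181613] {'scene': array([0.03, 0.08]), 'side': array([ 0.02, -0.1 ])}
('scene', 'side', 'wrist') [0.57303784 0.13182954 0.13177082] {'scene': array([-0.36,  0.09]), 'side': array([-0.21, -0.23]), 'wrist': array([-0.27, -0.13])}
scene nominal [290.89334025 192.32982836] obs (291.6, 191.6)
side nominal [247.81269684 204.11641976] obs (248.6, 204.0)
wrist nominal [257.05875179 189.62176211] obs (256.1666666666667, 190.5)
knobtop nominal wrist (np.float64(255.49613147318678), np.float64(275.26032595139577)) knob bottom (np.float64(256.27214995369974), np.float64(232.59346714602873)) scene top (np.float64(296.57895832043056), np.float64(113.3874885179465)) side top (np.float64(248.57632468204005), np.float64(140.34681700576527))
[-0.00082201 -0.00070146  0.        ]
```

View pics/w6c.png

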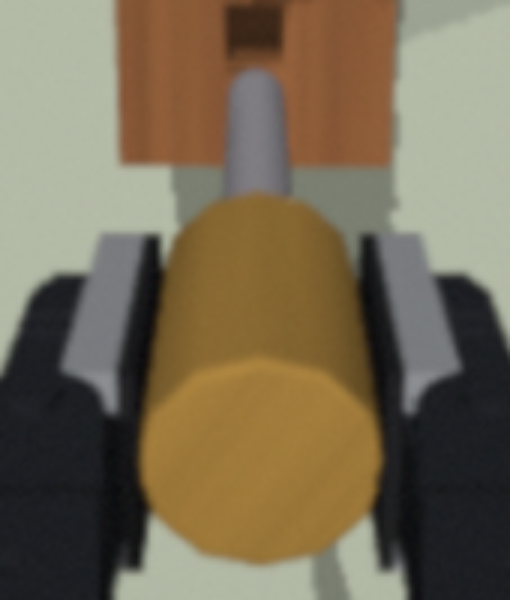

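The pin hangs upright with its tip within about 1 mm of the TCP axis at z ≈ 0.132, and all three views agree. The two punches are still in the stand. Next I'll carry the pin over the jig.

Emit:
carry_out --moves '[[[0, 0, 0, 0.01, 0.4, 0, -1], [0, 0, 0, 0.02, 0.8, 0, -1], [0, 0, 0, 0.02, 0.9, 0, -1], [0, 0, 0, 0.02, 0.9, 0, -1], [0, 0, 0, 0.02, 0.9, 0, -1], [0, 0, 0, 0.02, 0.9, 0, -1], [0, 0, 0, 0.02, 0.9, 0, -1], [0, 0, 0, 0.02, 0.9, 0, -1]]]'

```text
time: 12.88
tool_pos: [0.5567, -0.1328, 0.2323]
tool_rot: [-0.0, 0.999, -0.045, -0.0]
contact_force: [0.3, -0.2, -1.8]
gripper_width: 0.264
```

Emit:
carry_out --moves '[[[0, 0, 0, 0.01, 0.6, 0, -1], [0, 0, 0, 0, 0.27, 0, -1], [0, 0, 0, 0, 0, 0.3, -1], [0, 0, 0, 0, 0, 0.3, -1], [0, 0, 0, 0, 0, 0, -1], [0, 0, 0, 0, 0, 0, -1]]]'

```text
time: 13.38
tool_pos: [0.5535, -0.1639, 0.206]
tool_rot: [-0.001, 0.999, -0.044, -0.002]
contact_force: [0.4, -0.0, -1.9]
gripper_width: 0.26
```

```bash
cat > look.py <<'E'
import sys
from tip import *
import pickle
tag=sys.argv[1]
s,Rm,p=tool();fr={n:grab_frame(n) for n in("wrist","scene","side")}
pickle.dump((fr,Rm,p),open("L.pkl","wb"));print(s["time"],p.round(4),Rm[:,2].round(4))
tipn=p-[0,0,.0996];off={}
for n in fr:
    u,v=wproj(fr[n],tipn,Rm,p) if n=="wrist" else proj(fr[n],tipn)
    w=50 if n=="wrist" else 35
    u0,v0=int(u)-w,int(v)-w;off[n]=(u0,v0)
    im=fr[n]["frame"][max(v0,0):v0+2*w,u0:u0+2*w,::-1]
    k=500//(2*w)
    cv2.imwrite(f"pics/{tag}_{n}.png",cv2.resize(im,None,fx=k,fy=k,interpolation=cv2.INTER_CUBIC));print(n,"u0,v0,k",u0,v0,k,"nominal tip",(u,v))
E
python3 look.py a
```

```text
13.3833 [ 0.5535 -0.1639  0.206 ] [-0.0038  0.0021 -1.    ]
wrist u0,v0,k 207 139 5 nominal tip (np.float64(257.19347517118166), np.float64(189.8855765799273))
scene u0,v0,k 177 106 7 nominal tip (np.float64(212.65237300347684), np.float64(141.2778095735448))
side u0,v0,k 241 105 7 nominal tip (np.float64(276.22423680192367), np.float64(140.51669433157713))
```

View pics/a_wrist.png

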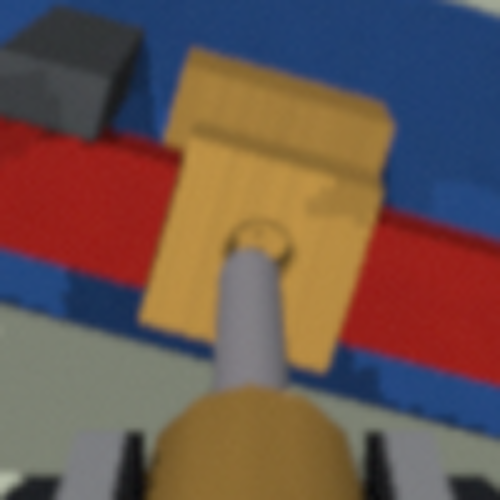

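View pics/a_scene.png

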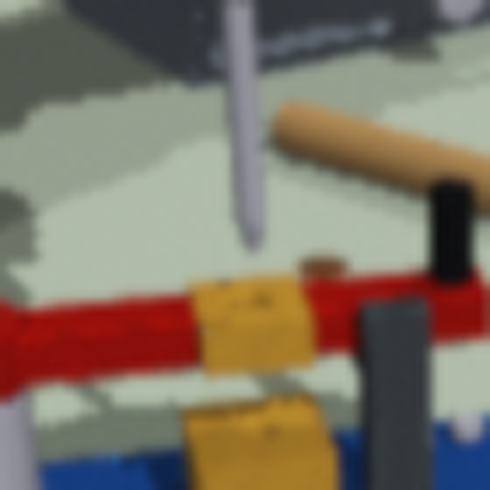

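View pics/a_side.png

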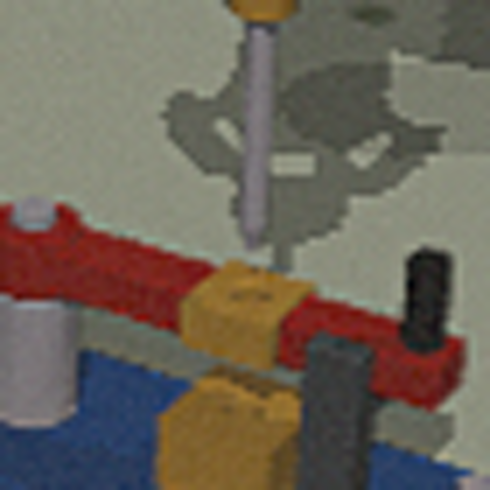

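Run:
```python
from tip import *
import pickle
fr,Rm,p=pickle.load(open("L.pkl","rb"))
T=wray(fr["wrist"],256.8,191.0,Rm,p,p[2]-.0996);B=wray(fr["wrist"],258.4,187.4,Rm,p,.088)
print("wrist tip",T,"hole",B,"d",B-T)
g=lambda n,x,y:((177,106) if n=="scene" else (241,105))[0:2]+np.array([x+.5,y+.5])/7-.5
t,r,_=fit({"scene":g("scene",252,242),"side":g("side",252,243)},fr,Rm,p,T);print("ext tip",t,r)
b,r,_=fit({"scene":g("scene",258,299),"side":g("side",251,295)},fr,Rm,p,T);print("ext hole",b,r)
for n,c in (("scene",(258,299)),("side",(251,295))): print(n,ray(fr[n],*g(n,*c),.088),ray(fr[n],*g(n,*((252,242) if n=="scene" else (252,243))),p[2]-.0996))
```

```text
wrist tip [ 0.55312819 -0.16482842  0.10639467] hole [ 0.55429691 -0.16667404  0.088     ] d [ 0.00116872 -0.00184562 -0.01839467]
ext tip [ 0.55296555 -0.16517511  0.1088372 ] {'scene': array([-0.04, -0.11]), 'side': array([-0.  ,  0.13])}
ext hole [ 0.5522157  -0.16470059  0.08837346] {'scene': array([-0.02, -0.05]), 'side': array([-0.  ,  0.06])}
scene [ 0.55193862 -0.16514855  0.088     ] [ 0.55059574 -0.16943735  0.10639467]
side [ 0.55229795 -0.16563297  0.088     ] [ 0.55341437 -0.17025981  0.10639467]
```

Emit:
carry_out --moves '[[[0, 0, 0, 0.02, 0.03, 0.2, -1], [0, 0, 0, 0, 0, 0.18, -1], [0, 0, 0, 0, 0, 0, -1], [0, 0, 0, 0, 0, 0, -1], [0, 0, 0, 0, 0, 0, -1]]]'

```text
time: 13.95
tool_pos: [0.5551, -0.1671, 0.1931]
tool_rot: [-0.0, 0.999, -0.045, -0.0]
contact_force: [0.0, -0.6, -1.7]
gripper_width: 0.261
```

```bash
python3 look.py b
```

```text
13.95 [ 0.5551 -0.1671  0.1931] [-4.e-04  2.e-04 -1.e+00]
wrist u0,v0,k 206 139 5 nominal tip (np.float64(256.7673776996018), np.float64(189.70008531817214))
scene u0,v0,k 176 111 7 nominal tip (np.float64(211.66588092192373), np.float64(146.13532270359963))
side u0,v0,k 240 109 7 nominal tip (np.float64(275.4987907869224), np.float64(144.40080167990618))
```

View pics/b_wrist.png

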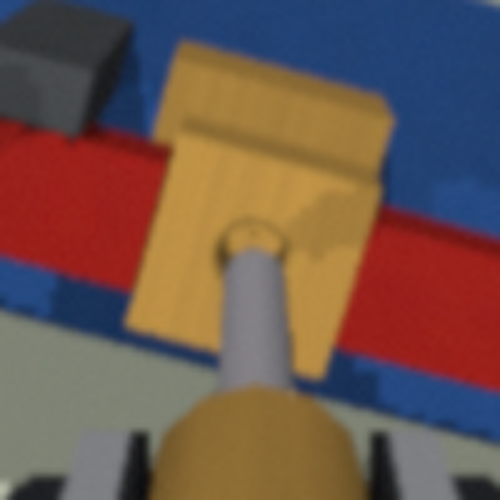

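View pics/b_scene.png

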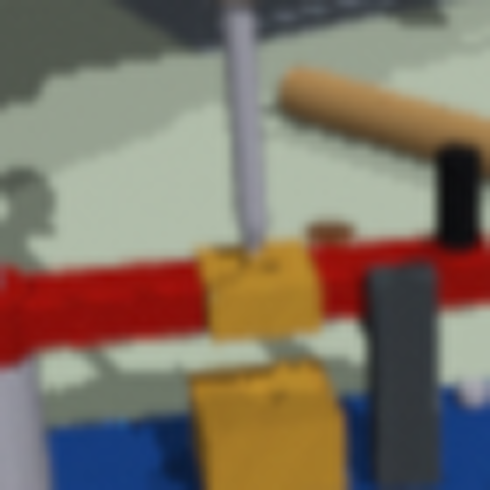

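View pics/b_side.png

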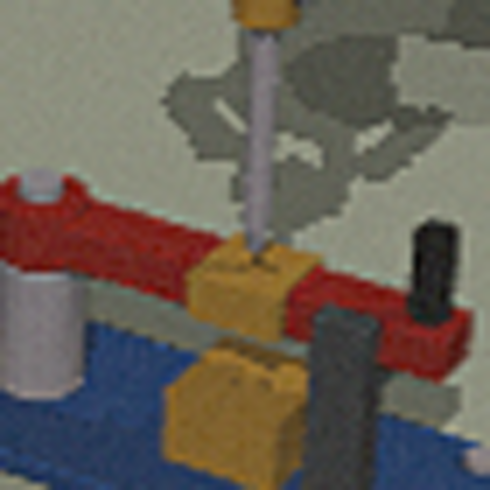

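Run:
```python
from tip import *
import pickle
fr,Rm,p=pickle.load(open("L.pkl","rb"))
T=wray(fr["wrist"],256.4,191.0,Rm,p,p[2]-.0996);B=wray(fr["wrist"],256.2,188.6,Rm,p,.088)
print("wrist tip",T,"hole",B,"d",B-T)
im=fr["wrist"]["frame"][165:215,230:285,::-1];im=cv2.resize(im,None,fx=12,fy=12,interpolation=cv2.INTER_CUBIC)
def pt(q):u,v=wproj(fr["wrist"],q,Rm,p);return ((u-230+.5)*12-.5,(v-165+.5)*12-.5)
for c,r,z,col in ((B,.006,.088,(0,255,0)),(T,.0025,p[2]-.0996,(255,0,255))):
    a=np.linspace(0,2*np.pi,40);cv2.polylines(im,[np.array([pt((c[0]+r*np.cos(t),c[1]+r*np.sin(t),z)) for t in a]).astype(np.int32)],True,col,1)
cv2.imwrite("pics/b_ov.png",im)
```

```text
wrist tip [ 0.55467047 -0.16822665  0.09347298] hole [ 0.55452946 -0.16759359  0.088     ] d [-0.00014101  0.00063306 -0.00547298]
```

View pics/b_ov.png

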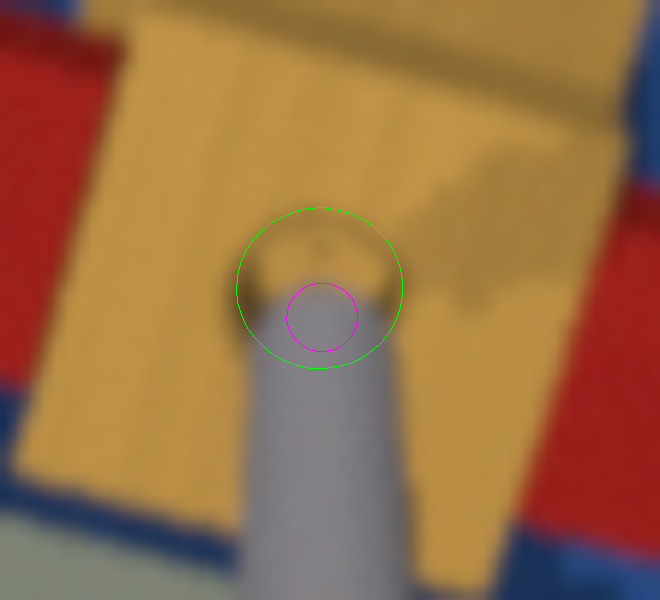

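The overlay shows the tip well inside the bushing circle, within about 0.6 mm of centre. I'll lower it in steps and watch the force.

Emit:
carry_out --moves '[[[0, 0, 0, 0, -0.01, 0.1, -1], [0, 0, 0, 0, 0, 0.1, -1], [0, 0, 0, 0, 0, 0.05, -1], [0, 0, 0, 0, 0, 0, -1], [0, 0, 0, 0, 0, 0, -1]]]'

```text
time: 14.52
tool_pos: [0.555, -0.1666, 0.1828]
tool_rot: [-0.0, 0.999, -0.045, -0.0]
contact_force: [-0.5, 0.9, -1.9]
gripper_width: 0.267
```

Emit:
carry_out --moves '[[[0, 0, 0, 0, 0, 0.1, -1], [0, 0, 0, 0, 0, 0.1, -1], [0, 0, 0, 0, 0, 0, -1], [0, 0, 0, 0, 0, 0, -1], [0, 0, 0, 0, 0, 0, -1]]]'

```text
time: 14.93
tool_pos: [0.5551, -0.1668, 0.1751]
tool_rot: [0.0, 0.999, -0.045, -0.0]
contact_force: [-0.3, -1.2, -1.7]
gripper_width: 0.272
```

Emit:
carry_out --moves '[[[0, 0, 0, 0, 0, 0.15, -1], [0, 0, 0, 0, 0, 0.15, -1], [0, 0, 0, 0, 0, 0.15, -1], [0, 0, 0, 0, 0, 0, -1], [0, 0, 0, 0, 0, 0, -1]]]'

```text
time: 15.35
tool_pos: [0.5548, -0.1666, 0.1562]
tool_rot: [-0.0, 0.999, -0.045, -0.001]
contact_force: [-0.3, -1.3, -1.8]
gripper_width: 0.264
```

Emit:
carry_out --moves '[[[0, 0, 0, 0, 0, 0.15, -1], [0, 0, 0, 0, 0, 0.15, -1], [0, 0, 0, 0, 0, 0, -1], [0, 0, 0, 0, 0, 0, -1], [0, 0, 0, 0, 0, 0, -1]]]'

```text
time: 15.77
tool_pos: [0.555, -0.1667, 0.1449]
tool_rot: [-0.0, 0.999, -0.045, -0.0]
contact_force: [-0.8, -1.3, -2.8]
gripper_width: 0.264
```

Emit:
carry_out --moves '[[[0, 0, 0, 0, 0, 0.1, -1], [0, 0, 0, 0, 0, 0.1, -1], [0, 0, 0, 0, 0, 0, -1], [0, 0, 0, 0, 0, 0, -1]]]'

```text
time: 16.1
tool_pos: [0.555, -0.1667, 0.1367]
tool_rot: [-0.0, 0.999, -0.045, -0.0]
contact_force: [-1.4, -2.6, -2.5]
gripper_width: 0.265
```

Emit:
carry_out --moves '[[[0, 0, 0, 0, 0, 0.1, -1], [0, 0, 0, 0, 0, 0.1, -1], [0, 0, 0, 0, 0, 0.08, -1], [0, 0, 0, 0, 0, 0, -1], [0, 0, 0, 0, 0, 0, -1], [0, 0, 0, 0, 0, 0, -1]]]'

```text
time: 16.6
tool_pos: [0.5549, -0.1667, 0.1255]
tool_rot: [-0.0, 0.999, -0.045, -0.0]
contact_force: [-1.1, -2.3, -3.9]
gripper_width: 0.265
```

Run:
```python
from tip import *
import pickle
s,Rm,p=tool();fr={n:grab_frame(n) for n in("wrist","scene","side")}
pickle.dump((fr,Rm,p),open("L.pkl","wb"));print(s["time"],p,Rm[:,2],s["contact_force"],s["ft_torque"])
for n,(x,y) in dict(scene=(160,75),side=(220,75)).items():
    cv2.imwrite(f"pics/c_{n}.png",cv2.resize(fr[n]["frame"][y:y+120,x:x+120,::-1],None,fx=5,fy=5,interpolation=cv2.INTER_CUBIC))
    t=p-[0,0,.0996];print(n,"nominal knob bottom/top px",proj(fr[n],t+[0,0,.09]),proj(fr[n],t+[0,0,.135]))
```

```text
16.6 [ 0.55494995 -0.16671695  0.12553597] [-6.65373549e-04  9.50601737e-05 -9.99999774e-01] [-1.1174962  -2.28437754 -3.93400925] [-0.52317426  0.39613259 -0.02739731]
scene nominal knob bottom/top px (np.float64(211.24740426830255), np.float64(137.09944624842896)) (np.float64(210.0813552772176), np.float64(118.07471382101028))
side nominal knob bottom/top px (np.float64(275.985791275687), np.float64(136.49279114638958)) (np.float64(276.9287988733369), np.float64(119.83161347611961))
```

View pics/c_scene.png

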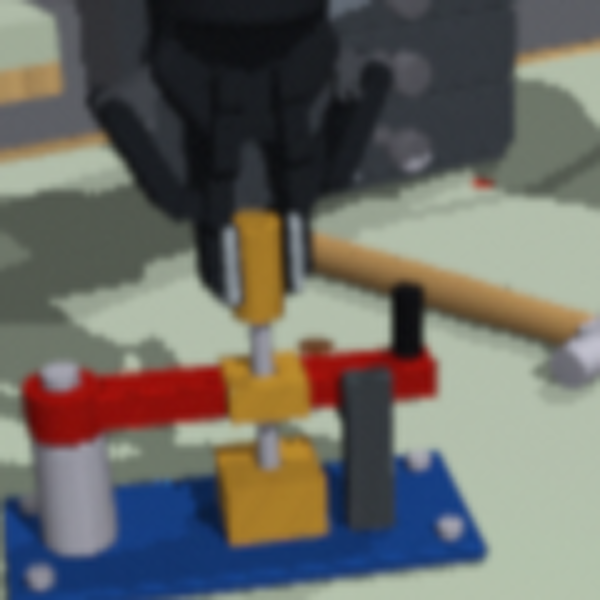

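View pics/c_side.png

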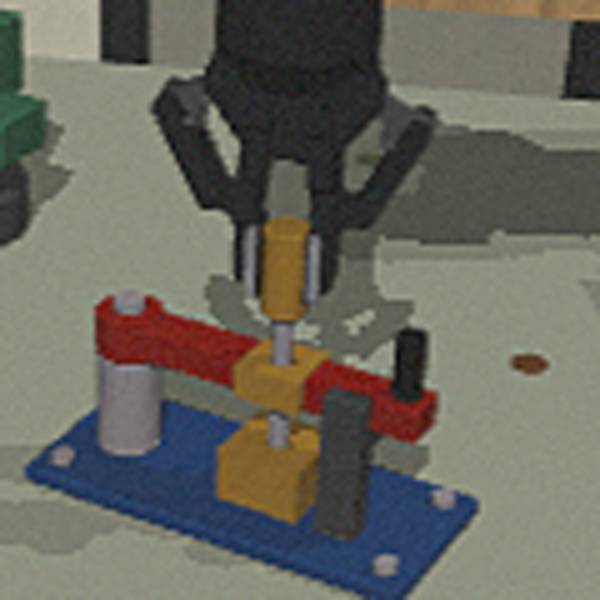

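Emit:
carry_out --moves '[[[0, 0, 0, -0.005, 0.01, 0, -1], [0, 0, 0, 0, 0, 0, -1], [0, 0, 0, 0, 0, 0, -1], [0, 0, 0, 0, 0, 0, -1], [0, 0, 0, 0, 0, 0, -1]]]'

```text
time: 17.17
tool_pos: [0.555, -0.1669, 0.1262]
tool_rot: [-0.0, 0.999, -0.045, 0.0]
contact_force: [-2.0, -0.7, -2.7]
gripper_width: 0.266
```

Run:
```python
from tip import *
s,Rm,p=tool();print(s["time"],p,Rm[:,2],s["contact_force"],s["ft_torque"],s["gripper_width"])
f=grab_frame("wrist");cv2.imwrite("pics/d_w.png",cv2.resize(f["frame"][:,:,::-1],None,fx=1.5,fy=1.5))
F=grab_frame("side");cv2.imwrite("pics/d_side.png",F["frame"][:,:,::-1])
# measured knob: depth pixels brass above .1
for n in("scene","side"):
    F=grab_frame(n);P=pts(F);hsv=cv2.cvtColor(F["frame"],cv2.COLOR_RGB2HSV);h,S=hsv[...,0].astype(int),hsv[...,1].astype(int)
    m=(h>15)&(h<30)&(S>150)&(abs(P[...,0]-.555)<.03)&(abs(P[...,1]+.167)<.03)&(P[...,2]>.1)
    q=P[m];print(n,len(q),q[:,2].min(),q[:,2].max())
```

```text
17.1667 [ 0.55500489 -0.16694895  0.12617496] [ 7.53991846e-05  2.91012410e-04 -9.99999955e-01] [-1.98529168 -0.72001244 -2.72772281] [-0.30663604  0.3561843  -0.01163688] 0.26584485483367204
scene 179 0.11833750522808839 0.16253197858332885
side 158 0.1168237539833899 0.16238526522292096
```

View pics/d_w.png

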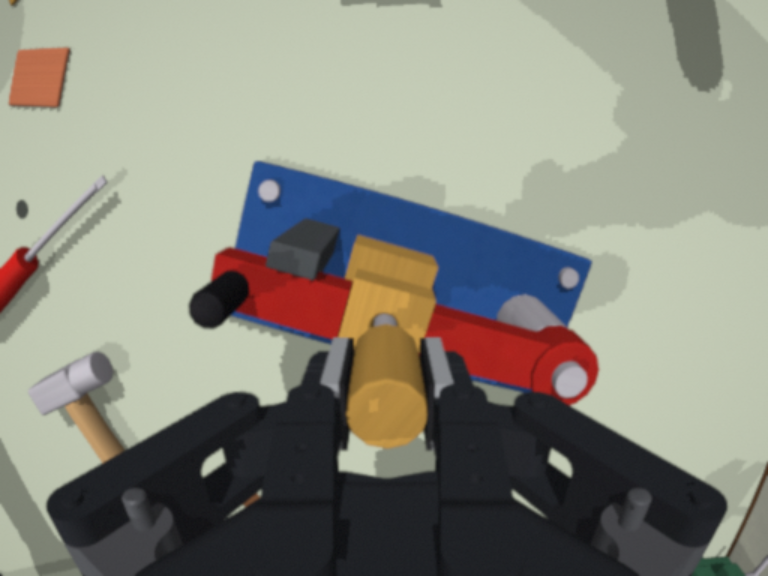

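View pics/d_side.png

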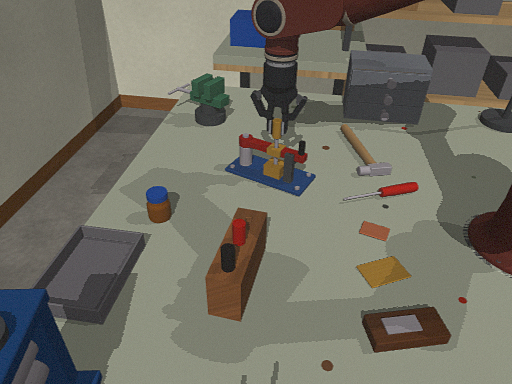

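The knob spans z ≈ 0.117–0.162, which puts the tip at about 0.027, halfway down the die's hole. The arm is against its catch and both punches are in the stand.

```bash
python3 -c "
from plant import ticket
print(ticket.job_done())"
```

```text
the job is handed in; nothing more can be done
None
```

I swung the guide arm shut and threaded the pin through the arm's bushing into the die. I handed the job in at about 17 s with the pin still gripped; no verdict was given.

- **Guide arm:** it met its stop in the catch. A further push gave no motion, and the force rose to about 14 N. Later pictures show it still shut.
- **Pin:** the knob measures 117–162 mm above the bench, so the tip is at about 26–27 mm. That is 13–14 mm down the 28 mm hole and clear of the bottom. The knob is about 28 mm above the arm.
- **Upright:** the tool axis reads within about 0.1° of vertical.
- **Forces:** at the end the side force was about 2 N, so the pin may be lightly touching a hole wall. There was no upward force from the hole's bottom.
- **Punches:** the black and red ones are still in the stand.

**Disagreement:** the wrist camera and the two fixed cameras differed by 2–3 mm on where the bushing's hole was. I set the position mainly by the wrist camera's close view of the tip over the hole, and the pin went in without snagging.

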